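Open the push-and-turn tub of cleaning tablets

ROBOT

A 7-joint arm with a two-finger parallel gripper is mounted at the origin on the work surface. World frame = base frame: x ahead of the robot, y to its left, z up, the work surface at z = 0. Lengths are in m, angles in degrees, forces in N, time in s.
With the tool pointing down it reaches from about 0.35 to 0.775 m from the base axis. Payload 3.1 kg.
Tool frame: the origin (TCP) lies on the centre line of the jaws, within the pads' length; the fingertips stand 17 mm ahead of it and the grasp point (between the pads) lies 2 mm behind it (robot.tip_reach is the distance from the TCP to the fingertips, in m); z points along the fingers, y is the direction in which the jaws open and shut (so a half turn about z gives the same grasp; the last joint's range is limited). The gripper opens to 85 mm and grips with 20 to 120 N. Pads are 22 mm wide; open, the fingers measure 114 mm over their backs; the gripper's body (76 mm by 85 mm) begins 54 mm behind the grasp point. The pads swing forward as they close: fully open they stand 13 mm farther back than shut.
Start: joints at [-67.592, 17.813, 0.802, 86.603, -0.252, 75.585, -1.558], TCP at [0.231, 0.499, 0.248] pointing down, gripper open.
Joint ranges: [-154.91, 154.91], [-16.99, 109.72], [-72.82, 74.43], [7.12, 147.25], [-82.49, 262.49], [11.32, 116.49], [-174.64, 174.64]. Speed limits (degrees/s): [159.86, 159.86, 180, 180, 180, 180, 180].

INTERFACE

Orientations are given as [roll, pitch, yaw] about the fixed x, y, z axes, in that order (R = Rz(yaw) Ry(pitch) Rx(roll)).
In Python, from station import robot, fingers, vision, workorder, recognise gives the robot as it stands. Calls block until the motion is done:
- robot.move_to(position, orientation): joint-space move of the TCP to a pose.
- robot.line_to(position, orientation=None, velocity=0.15, f_stop=None): straight line of the TCP; orientation=None keeps the orientation; velocity is the mean speed in m/s. With f_stop (N) it stops when the force on the tool has changed by that much, and returns True; else False.
- robot.move_j(angles): joint-space move.
- fingers.gripper_to(opening, force=None): opening from 0.0 (shut) to 1.0 (fully open); force is the grip in N (None keeps the last); returns when the fingers have stopped.
- robot.pause(seconds).
- robot.inverse_kinematics(position, orientation): joint angles nearest the present ones, or None.
- vision.grab_frame(name): name is "scene" or "top"; returns the picture (400x640x3 uint8, red, green, blue); there is no depth.
- vision.calibration(name): a dict with "mtx" (3x3 intrinsics, pixels), "extrinsics" (4x4, takes a point from world to camera coordinates). Camera axes: x right, y up, looking along -z (the intrinsics and any distortion apply to the point x, -y, -z); pixel columns grow to the right and rows downward; lengths in m; the calibration is good to about 2 mm. A picture is of the moment at which its call begins. calibration takes no time and is no camera call.
A pose or a line that the arm cannot do raises robot.PlanningError and nothing moves.
- workorder.close_job(): hands the job in, once; it reports no verdict.
Trained networks look in the newest picture that a camera, given by its name, has taken for a name from the list of things; names that differ only in an ending like _2 or _b are one class to them, and where a whole thing is asked for, a point or a joint stands for the part that bears it (a point fixed in the world has none). Each returns a list of dicts, best first, with "p" (0 to 1); they miss things now and then, are a little off and sometimes report something else, mostly with a low value. They report only what shows in the picture. A call takes as long as a camera call.
- recognise(label, camera): "rect" ([centre column, centre row, width, height] in pixels, round what is visible of it).
Readings, each from a call of its own:
- robot.current_time_s(): time.
- robot.current_joint_positions(): joint angles.
- robot.current_dq(): joint speeds.
- robot.current_joint_torque(): joint torques, N m.
- robot.current_tool_pos(): TCP position.
- robot.current_eef_rot(): TCP orientation.
- robot.current_contact_force(): force on the tool from outside, world axes, zero at the start.
- robot.current_torque(): the same for the moment, N m.
- robot.current_finger_gap(): opening from 0.0 (shut) to 1.0 (fully open).
Only numpy, scipy, OpenCV 4.12 (cv2) and the standard library are available. Lean on these libraries where they do the work, as an engineer would, in place of code of your own. Each camera call takes 0.05 s, during which the arm holds its last target. There are 200 camera calls.

TASK

The tub of cleaning tablets is clamped in the leaning steel stand. Open its child-resistant cap: press the cap down hard along the tub's leaning axis and, keeping it pressed, turn it anticlockwise until you feel it come against its stop, without wrenching it; then lift it off and set it down, without dropping it, flat and right way up in the shallow steel tray. Leave the other things on the counter where they are.

Things in the scene. Friction and masses are not known exactly. Their poses are not given: they have to be found in the camera images.
- cap_c (a point): Centre of the round white ribbed cap, 62 mm across, 52 mm high, 60 g; z is its axis, out of the flat top 26 mm above this point. Upper 28 mm solid, below a skirt with two inner lugs. Grip its side at any angle about z. Closed, a spring keeps it locked: unpressed it turns only 4 degrees. Pressed 4 mm (about 14 N) it is free; hard bottom at 7 mm (18 N).
- seat (a point): Fixed point on the tub where the cap's centre is when closed; z is the tub's axis, leaning 30 degrees towards the robot; x, y as the closed cap's. Pressed, the cap turns anticlockwise (seen from outside its top) to a firm stop 50 to 95 degrees from closed, different every time and not visible. It turns with under 0.4 N m; at the stop it rises sharply; over 3 N m is wrenching.
- tray: Shallow open stainless tray, fixed, 220 (x) by 170 mm (y), walls 22 mm high, 4 mm thick, floor 4 mm thick; origin at the centre of its underside. A cap standing in it has its centre 30 mm above the counter. The deeper slatted basket (200 by 160 by 60 mm) on the stand's other side is not the tray.
- tub: White tub, 90 mm across, 135 mm long up to its neck, held rigidly in the stand; origin at the centre of its base, z along its axis, 174 mm from here to seat. The cap comes off only within about 10 degrees of its stop: eased there, the spring lifts it about 5 mm above closed height and it pulls off along the axis. Eased sooner, it stays caught under its ledge.
- bowl: White ceramic dip bowl, 80 mm across, 40 mm high, loose; to be left alone. Origin under its centre.
- saucer: White ceramic saucer, 80 mm across, 20 mm high, loose; to be left alone. Origin under its centre.
- sauce: Amber sauce bottle, 60 mm across, 170 mm high, loose; to be left alone. Origin under its centre.
- jar: Jar, 84 mm across, 120 mm high, loose; to be left alone. Origin under its centre.
- tin: Plain tin, 74 mm across, 110 mm high, loose; to be left alone. Origin under its centre.
- beaker: Clear beaker, 80 mm across, 100 mm high, loose; to be left alone. Origin under its centre.
- scraper: Kitchen spatula lying on the counter, loose; to be left alone. Origin under its middle.
- stand: Fixed steel stand under the tub, base 200 by 110 mm and 12 mm thick, origin under its middle (10 mm from the base's centre); the tub leans to its -x. Nothing stands within 60 mm beside the cap.

How it is judged:
By the outcome, as a careful person would: the job done as asked, in the order asked, and still so for the second after the job is handed in, with the robot touching nothing.
It also fails if it takes over 64 s, if anything falls off the work surface, if the arm or the gripper's body presses on something with over 40 N, if the wrist force passes 120 N, or if a joint passes its speed limit or range.

## Working session

There is one attempt and no reset: what is moved stays moved. The work goes in short steps, each a Python script; the robot and the scene stay as the last script left them, time stands still between calls to the robot, and variables do not carry over. Pictures are saved under pics/ and viewed, about 8 in all and at most 12, crops included, and the job is handed in when it is done.

```bash
ls; mkdir -p pics; python3 - <<'E'
from station import robot, fingers, vision, workorder, recognise
import cv2,numpy as np
np.set_printoptions(precision=4,suppress=True)
ims=[]
for c in("scene","top"):
    im=vision.grab_frame(c);cv2.imwrite(f"pics/{c}0.png",im[:,:,::-1]);k=vision.calibration(c);print(c,k)
    for l in("cap_c","tray","tub","stand","sauce","jar","tin","beaker","bowl"):
        print(l,[(np.round(d["rect"]),round(d["p"],2)) for d in recognise(l,c)[:2]])
print(robot.current_time_s())
E
```

```text
pics
scene {'mtx': array([[433.6035,   0.    , 322.8346],
       [  0.    , 433.6035, 193.3504],
       [  0.    ,   0.    ,   1.    ]]), 'extrinsics': array([[-0.2973,  0.9548,  0.0024,  0.1839],
       [-0.728 , -0.2283,  0.6465,  0.3541],
       [ 0.6178,  0.1905,  0.7629, -1.7323],
       [ 0.    ,  0.    ,  0.    ,  1.    ]])}
cap_c [(array([318., 167.,  20.,  24.]), 0.97)]
tray [(array([432., 232.,  70.,  76.]), 0.9)]
tub [(array([317., 203.,  34.,  55.]), 0.59)]
stand [(array([317., 214.,  38.,  74.]), 0.9), (array([324., 266.,  35.,  45.]), 0.66)]
sauce [(array([388., 264.,  24.,  45.]), 0.89)]
jar [(array([229., 228.,  32.,  45.]), 0.77)]
tin []
beaker [(array([190., 161.,  27.,  34.]), 0.9)]
bowl [(array([389., 177.,  30.,  19.]), 0.77)]
top {'mtx': array([[517.3075,   0.    , 312.5592],
       [  0.    , 517.3075, 203.6845],
       [  0.    ,   0.    ,   1.    ]]), 'extrinsics': array([[ 0.0281, -0.9996,  0.0048, -0.0202],
       [ 0.9931,  0.0285,  0.1135, -0.6304],
       [-0.1135,  0.0016,  0.9935, -1.9061],
       [ 0.    ,  0.    ,  0.    ,  1.    ]])}
cap_c [(array([317., 203.,  22.,  34.]), 0.56)]
tray [(array([226., 223.,  47.,  63.]), 0.67)]
tub [(array([319., 202.,  27.,  30.]), 0.81), (array([179., 219.,  28.,  70.]), 0.23)]
stand [(array([320., 208.,  40.,  54.]), 0.78)]
sauce [(array([253., 169.,  18.,  20.]), 0.72)]
jar [(array([382., 172.,  30.,  23.]), 0.94)]
tin [(array([299., 157.,  25.,  26.]), 0.92)]
beaker [(array([444., 230.,  24.,  19.]), 0.91)]
bowl [(array([267., 265.,  19.,  19.]), 0.65)]
1.0
```

View pics/scene0.png

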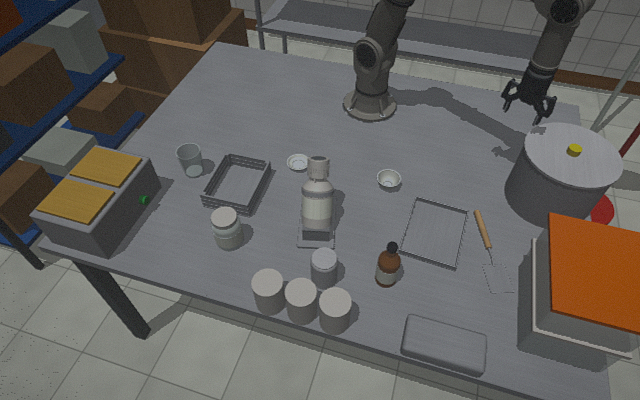

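View pics/top0.png

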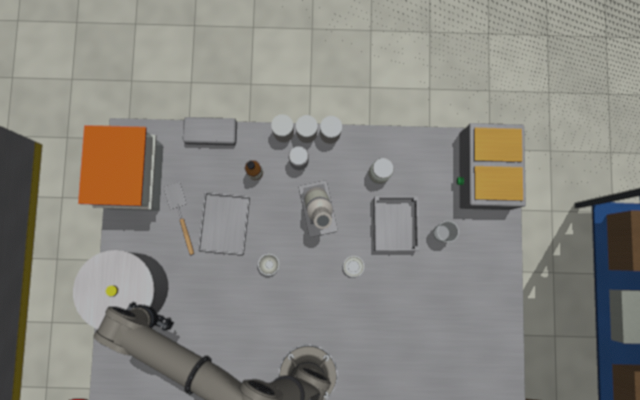

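Scene: the cap is at about (318,167) and the tray at (434,232), with the bowl, saucer and sauce bottle near it. Top: the cap is at about (320,221), the tray at (225,224), and the stand base is slightly turned. I'll enlarge the crops to get the axis.

```bash
python3 - <<'E'
import cv2,numpy as np
a=cv2.imread("pics/scene0.png")[145:255,275:360];b=cv2.imread("pics/top0.png")[170:250,285:350]
a=cv2.resize(a,None,fx=5,fy=5,interpolation=cv2.INTER_CUBIC);b=cv2.resize(b,None,fx=5.5,fy=5.5,interpolation=cv2.INTER_CUBIC)
o=np.zeros((550,800,3),np.uint8);o[:550,:425]=a;o[:440,430:430+b.shape[1]]=b
cv2.imwrite("pics/crop1.png",o)
E
```

```text
(no output)
```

View pics/crop1.png

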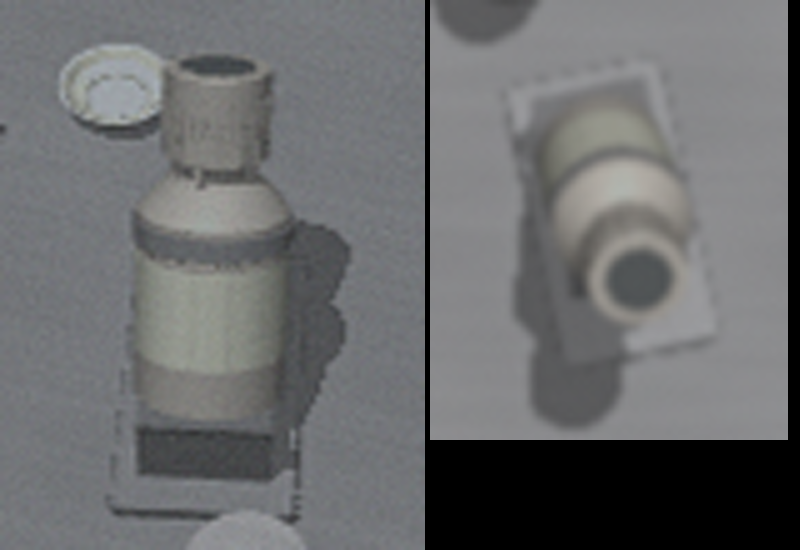

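Crop: the cap's dark top disc is at scene (318.0,158.2) and top (322.4,220.1). The stand base corners show a yaw of about 13°. Next I triangulate and check the IK.

```bash
cat > h.py <<'E'
from station import robot, fingers, vision, workorder, recognise
import numpy as np, cv2
from scipy.spatial.transform import Rotation as R
np.set_printoptions(precision=4,suppress=True)
def ray(c,uv):
    k=vision.calibration(c);K=k["mtx"];E=k["extrinsics"]
    d=np.array([(uv[0]-K[0,2])/K[0,0],-(uv[1]-K[1,2])/K[1,1],-1.])
    return -E[:3,:3].T@E[:3,3], E[:3,:3].T@d
def plane(c,uv,z):
    o,d=ray(c,uv);return o+d*(z-o[2])/d[2]
def tri(us,ut):
    (o,d),(p,e)=ray("scene",us),ray("top",ut)
    s=np.linalg.lstsq(np.c_[d,-e],p-o,rcond=None)[0]
    a,b=o+s[0]*d,p+s[1]*e
    return (a+b)/2,np.linalg.norm(a-b)
def ori(axis,yaw):  # tool z = -axis; yaw about it (cap-sense, deg); yaw 0: tool y horizontal
    z=-axis; y=np.cross([0,0,1.],[axis[0],axis[1],0.]) if np.hypot(*axis[:2])>1e-3 else np.array([0,1.,0]); y/=np.linalg.norm(y)
    M=np.c_[np.cross(y,z),y,z]
    return (R.from_rotvec(np.radians(yaw)*axis)*R.from_matrix(M)).as_euler("xyz",degrees=True)
E
python3 - <<'E'
from h import *
t,g=tri((318.0,158.2),(322.4,220.1));print("captop",t,"gap",g)
c=[((x-430+.5)/5.5-.5+285,(y+.5)/5.5-.5+170) for x,y in((510,92),(655,62),(718,335),(568,362))]
P=np.array([plane("top",u,.012) for u in c]);print(P)
v=(P[2]+P[3]-P[0]-P[1])/2;v2=(P[1]+P[2]-P[0]-P[3])/2;print(np.linalg.norm(v),np.linalg.norm(v2))
print("centre",P.mean(0),"az",np.degrees(np.arctan2(v[1],v[0])),np.degrees(np.arctan2(v2[1],v2[0])))
# tray
for c,q in(("top",((204,194),(251,196),(245,255),(199,252))),("scene",((416,199),(468,208),(457,268),(401,252)))):
    Q=np.array([plane(c,u,.022) for u in q]);print(c,"tray",Q.mean(0),np.linalg.norm(Q-np.roll(Q,1,0),axis=1))
for n,c,u in (("bowl","scene",(389,180)),("saucer","scene",(298,162)),("sauce","top",(253,169)),("tin","top",(299,157))): print(n,plane(c,u,.02))
az=np.arctan2(v[1],v[0]);ax=np.array([.5*np.cos(az),.5*np.sin(az),.75**.5]);s=t-.026*ax;print("seat",s,ax)
for h in(.006,.10):
  for y in range(-180,180,30):
    j=robot.inverse_kinematics(s+ax*(h+.002-.0),ori(ax,y)); print(h,y,None if j is None else np.array(j))
E
```

```text
captop [ 0.5546 -0.0359  0.2183] gap 0.0020688052881876516
[[ 0.6986  0.0507  0.012 ]
 [ 0.7226 -0.0493  0.012 ]
 [ 0.5341 -0.0974  0.012 ]
 [ 0.5127  0.0051  0.012 ]]
0.19297486544118506 0.10376659194378661
centre [ 0.617  -0.0227  0.012 ] az -165.9550379464849 -77.36213030462272
top tray [0.5457 0.3255 0.022 ] [0.2191 0.1781 0.2231 0.1723]
scene tray [0.5536 0.3362 0.022 ] [0.212  0.1628 0.2298 0.1611]
bowl [0.3929 0.1604 0.02  ]
saucer [ 0.4047 -0.1565  0.02  ]
sauce [0.7591 0.2283 0.02  ]
tin [0.8107 0.0545 0.02  ]
seat [ 0.5672 -0.0328  0.1958] [-0.4851 -0.1213  0.866 ]
0.006 -180 [-56.8925  11.4949  74.3349 117.5877 -41.8437  39.0472 147.1038]
0.006 -150 [-52.2458   9.1346  67.6929 117.5241 -37.6133  37.1685 173.3302]
0.006 -120 [ -50.5878    8.5768   65.5291  117.4984  -36.5067   36.7271 -157.6777]
0.006 -90 [ -50.5878    8.5768   65.5291  117.4984  -36.5067   36.7271 -127.6777]
0.006 -60 [-50.5878   8.5768  65.5291 117.4984 -36.5067  36.7271 -97.6777]
0.006 -30 [-24.2593   5.3673  35.1996 116.9104 -27.475   33.7987 -76.2429]
0.006 0 [-30.4701   5.6664  42.0354 117.076  -28.92
[... 581 characters left out ...]
4.8737   4.0209  43.6421 166.0555]
0.1 -90 [  69.6467   -4.7796  -53.8128  111.8394  -24.9818   46.7232 -137.5571]
0.1 -60 [  33.0757   -3.8817  -20.3645  112.6859  -20.2071   45.359  -112.5106]
0.1 -30 [ 13.2795  -4.262   -1.8147 113.2638 -17.9426  44.8884 -84.6853]
0.1 0 [  8.8062  -4.4114   2.3744 113.3969 -17.367   44.7859 -55.2097]
0.1 30 [  4.386   -4.5846   6.5065 113.5276 -16.7618  44.6845 -25.752 ]
0.1 60 [  0.177   -4.7754  10.4315 113.6507 -16.1453  44.587    3.7033]
0.1 90 [ -3.689   -4.9752  14.0252 113.762  -15.5385  44.4963  33.173 ]
0.1 120 [ -7.1378  -5.1756  17.2194 113.8593 -14.9592  44.4142  62.6707]
0.1 150 [-10.0994  -5.3661  19.9515 113.9413 -14.4291  44.3427  92.2135]
```

```bash
cat >> h.py <<'E'
AZ=np.radians(-166.7);AX=np.array([.5*np.cos(AZ),.5*np.sin(AZ),.75**.5])
SEAT=np.array([.5546,-.0359,.2183])-.026*AX
def axes(yaw): return R.from_euler("xyz",ori(AX,yaw),degrees=True).as_matrix()
E
python3 - <<'E'
from h import *
k=vision.calibration("scene");E=k["extrinsics"];K=k["mtx"]
for az in(-162,-167,-172):
  for L in (28,32):
    a=np.radians(az);s=np.sin(np.radians(L));x=np.array([s*np.cos(a),s*np.sin(a),np.cos(np.radians(L))]);p=np.array([.5546,-.0359,.2183])-.2*x
    q=E[:3,:3]@p+E[:3,3];u=K[0,0]*q[0]/-q[2]+K[0,2],K[1,1]*-q[1]/-q[2]+K[1,2];print(az,L,p,(u[0]-275+.5)*5,(u[1]-145+.5)*5)
fingers.gripper_to(1.0,force=20)
robot.move_to(SEAT+.13*AX,ori(AX,45))
print(robot.current_joint_positions(),robot.current_time_s())
robot.line_to(SEAT+.06*AX,velocity=.1)
print(robot.current_tool_pos(),robot.current_contact_force(),robot.current_finger_gap(),robot.current_time_s())
o=[]
for c,(r,q) in {"scene":(120,270),"top":(180,270)}.items():
    im=vision.grab_frame(c);o.append(cv2.resize(im[r:r+80,q:q+100,::-1],None,fx=4,fy=4,interpolation=cv2.INTER_CUBIC))
cv2.imwrite("pics/appr.png",np.hstack(o))
E
```

```text
-162 28 [ 0.6439 -0.0069  0.0417] 218.44120605795297 387.3377942802463
-162 32 [ 0.6554 -0.0031  0.0487] 218.48231384035017 396.7061370321619
-167 28 [ 0.6461 -0.0148  0.0417] 204.83317453654593 386.9745229222883
-167 32 [ 0.6579 -0.0121  0.0487] 202.96604195467182 396.2906878980985
-172 28 [ 0.6476 -0.0228  0.0417] 191.33505620740152 385.6578318817566
-172 32 [ 0.6596 -0.0211  0.0487] 187.5771117091631 394.7844774802465
[  3.4238  -7.303    7.4178 112.4136 -14.8486  48.136  -13.2403] 3.4167
[ 0.5383 -0.0399  0.2483] [ 0.6537 -0.5441  0.4412] 1.0017571277967001 4.2667
```

View pics/appr.png

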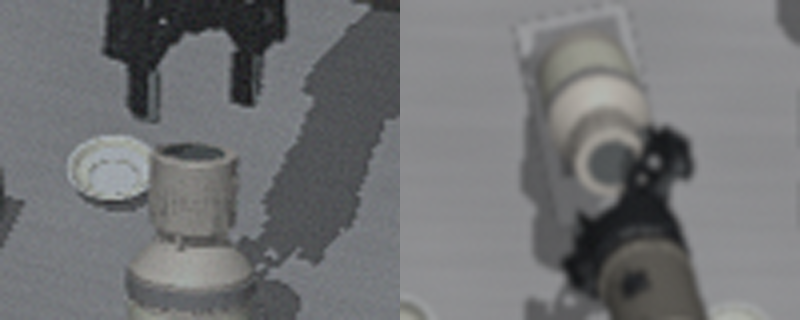

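The gripper sits centred over the cap (fingers at x 143/247, cap at 196 in the left crop). Next I descend and do a light centring grip.

```bash
python3 - <<'E'
from h import *
print(robot.line_to(SEAT+.002*AX,velocity=.08,f_stop=6))
f0=np.array(robot.current_contact_force());M=axes(45);print(robot.current_tool_pos()-SEAT,M.T@f0)
fingers.gripper_to(0.0,force=20);robot.pause(.2)
f=np.array(robot.current_contact_force());m=np.array(robot.current_torque());p=np.array(robot.current_tool_pos())
print("gap",robot.current_finger_gap(),"dF tool",M.T@(f-f0),"m",M.T@m,"pos err tool",M.T@(p-SEAT-.002*AX),robot.current_time_s())
E
```

```text
False
[-0.0007 -0.0004  0.0021] [0.2526 0.8271 0.1144]
gap 0.722494465234649 dF tool [-0.3887 -4.2319 -6.2596] m [ 0.9963 -0.3991 -0.0067] pos err tool [ 0.0003 -0.0008 -0.0006] 5.7833
```

```bash
python3 - <<'E'
from h import *
def rd(M,f0): 
    return M.T@(np.array(robot.current_contact_force())-f0)
M=axes(45);f0=M@np.array([.25,.83,.11])
c=SEAT+.002*AX-.001*M[:,1];robot.line_to(c,velocity=.02);robot.pause(.2)
a=rd(M,f0);print("after -1mm y",a)
k=a[1]+4.23; d=-.001*(-4.23)/k if abs(k)>.5 else 0; print("null at mm",d*1e3)
d=float(np.clip(d,-.003,.003)) 
fingers.gripper_to(1.0);c=SEAT+d*M[:,1]
q=np.array(robot.current_joint_positions());
robot.line_to(c+.002*AX,velocity=.03)
q=np.array(robot.current_joint_positions());q[6]-=90;robot.move_j(list(q))
M=axes(-45);print(robot.current_eef_rot(),ori(AX,-45),"pos err",robot.current_tool_pos()-c-.002*AX)
robot.pause(.2);f0=np.array(robot.current_contact_force());print(M.T@f0)
fingers.gripper_to(0.0,force=20);robot.pause(.2);a=rd(M,f0);print("grip2",a,robot.current_finger_gap())
robot.line_to(c+.002*AX+.001*M[:,1]*np.sign(a[1]),velocity=.02);robot.pause(.2);b=rd(M,f0);print("after",np.sign(a[1]),b)
print(repr(c),robot.current_time_s())
E
```

```text
after -1mm y [-0.5698 -1.9108 -7.5873]
null at mm 1.823927315166478
[-157.7974  -20.7404  -35.8003] [-157.7923  -20.7048  -35.8066] pos err [ 0.0003 -0.0003  0.0001]
[-0.986  -0.0198 -0.6942]
grip2 [-0.2873  1.6123 -4.1374] 0.7210418867662302
after 1.0 [ 1.6448  0.0883 -2.8631]
array([ 0.5686, -0.0339,  0.1964]) 9.4417
```

The sign of the first-axis correction was wrong, so the null is at -1.8 mm. I'll open, fix the centre, grip hard and press.

```bash
cat >> h.py <<'E'
C=SEAT-.0018*axes(45)[:,1]+.00105*axes(-45)[:,1]
def tf(yaw,f0=np.zeros(3)):
    M=axes(yaw);return M.T@(np.array(robot.current_contact_force())-f0), M.T@np.array(robot.current_torque())
E
python3 - <<'E'
from h import *
fingers.gripper_to(1.0)
robot.line_to(C+.003*AX,ori(AX,-45),velocity=.03);robot.pause(.2)
f0=np.array(robot.current_contact_force());print("free",tf(-45))
fingers.gripper_to(0.0,force=110);robot.pause(.2);print("grip",tf(-45),robot.current_finger_gap(),(robot.current_tool_pos()-C)@AX*1e3)
for d in np.arange(2,-14,-1.):
    robot.line_to(C+d*1e-3*AX,velocity=.02);f,m=tf(-45)
    h=(robot.current_tool_pos()-C)@AX*1e3
    print(d,f,m,"h",h)
    if f[2]<-19 : break
print(repr(f0),robot.current_time_s(),robot.current_finger_gap())
E
```

```text
free (array([-0.1914, -0.685 , -0.521 ]), array([-0.3552, -0.3554, -0.0024]))
grip (array([-1.9905,  0.063 , -7.7024]), array([-0.4104, -0.6608,  0.0331])) 0.7020408043884142 3.431863596365802
2.0 [-3.3696  0.0299 -7.2673] [-0.443  -0.7766  0.0223] h 2.540607436016723
1.0 [-2.5279 -0.5883 -9.1029] [-0.4568 -0.8353  0.0548] h 1.6540368666913314
0.0 [ -1.8897  -0.3411 -10.3368] [-0.4297 -0.9432 -0.0055] h 0.7546299466279198
-1.0 [ -2.9652   0.6307 -12.1201] [-0.4701 -0.9372  0.0102] h -0.09654660827402162
-2.0 [ -2.8851  -0.0902 -12.7279] [-0.5627 -1.0351 -0.0017] h -0.9689310395665611
-3.0 [ -3.656    0.1158 -14.1766] [-0.5539 -1.046   0.0722] h -1.8443698610227013
-4.0 [ -3.9671   0.3193 -15.9   ] [-0.5743 -1.1051  0.0372] h -2.706833062132109
-5.0 [ -3.9589  -0.096  -18.1894] [-0.6442 -1.2063  0.0544] h -3.451604590544753
-6.0 [ -7.1855   1.8341 -27.0486] [-0.8742 -1.7581  0.008 ] h -3.511389963027134
array([-0.1019,  0.6127,  0.6257]) 13.0917 0.7036005851106436
```

```bash
python3 - <<'E'
from h import *
robot.line_to(C-.0054*AX,velocity=.02)
q0=np.array(robot.inverse_kinematics(C-.0054*AX,ori(AX,-45)));print(q0-np.array(robot.current_joint_positions()),tf(-45)[0])
a=0;hist=[]
while a<98:
    a+=1.5;q=q0.copy();q[6]+=a;robot.move_j(list(q))
    f,m=tf(-45+a);j=robot.current_joint_positions()[6]-q0[6]
    h=(robot.current_tool_pos()-C)@AX*1e3
    hist.append(m[2])
    if a%6==0 or abs(m[2])>.4: print(a,"actual",round(j,2),f,"mz",round(m[2],3),"h",round(h,2),robot.current_time_s())
    if abs(m[2])>.9 or abs(f[2])<14.5 or np.linalg.norm(f)>45: break
    if robot.current_time_s()>38: break
print("end",a,hist[-4:],robot.current_time_s())
E
```

```text
[-0.0243  0.2139 -0.0458  0.0293 -0.0243 -0.2294 -0.0017] [ -5.0504   1.9216 -21.5259]
6.0 actual 6.02 [ -3.8152   0.7631 -19.6901] mz -0.103 h -3.48 14.3417
12.0 actual 12.02 [ -2.8319  -0.0588 -18.6349] mz -0.086 h -3.46 15.3417
18.0 actual 18.02 [ -2.4533   0.2633 -18.2852] mz -0.055 h -3.46 16.3417
24.0 actual 24.02 [ -3.9075  -0.7749 -17.8298] mz -0.098 h -3.46 17.3417
30.0 actual 30.02 [ -3.4386  -1.338  -17.7921] mz -0.109 h -3.47 18.3417
36.0 actual 36.02 [ -3.008   -1.112  -17.8913] mz -0.047 h -3.46 19.3417
42.0 actual 42.02 [ -2.0637  -1.1743 -18.6509] mz -0.098 h -3.45 20.3417
48.0 actual 48.02 [ -2.3177  -2.3335 -17.988 ] mz -0.048 h -3.43 21.3417
54.0 actual 54.02 [ -2.0466  -1.4903 -18.0479] mz -0.09 h -3.44 22.3417
60.0 actual 60.02 [ -2.488   -2.3708 -18.0862] mz -0.052 h -3.43 23.3417
66.0 actual 66.02 [ -1.3871  -1.8995 -18.4215] mz -0.095 h -3.45 24.3417
72.0 actual 72.02 [ -0.8097  -1.2033 -17.3142] mz -0.083 h -3.41 25.3417
78.0 actual 78.01 [ -1.7278  -3.1428 -17.6892] mz -0.018 h -3.42 26.3417
84.0 actual 83.97 [ -2.6117  -3.8847 -21.1081] mz 0.226 h -3.43 27.3417
85.5 actual 85.43 [ -2.4298  -4.1106 -22.1032] mz 0.483 h -3.44 27.5917
87.0 actual 86.82 [ -1.3422  -5.0879 -21.6573] mz 1.159 h -3.44 27.8417
end 87.0 [np.float64(0.20564963937815012), np.float64(0.22642509655600634), np.float64(0.4826533608046855), np.float64(1.1593896666486359)] 27.8417
```

The stop is felt at about 86° (torque rising from 0.2 to 1.16 N m). I'll back off 1.5° and ease up along the axis.

```bash
python3 - <<'E'
from h import *
q=np.array(robot.current_joint_positions());q[6]-=1.3;robot.move_j(list(q));print(tf(40.5))
y=ori(AX,40.5)
for d in (-4,-2,0,2,4,6,8,10,13,17,22,30):
    robot.line_to(C+d*1e-3*AX,y,velocity=.03);f,m=tf(40.5);print(d,f,m,"h",(robot.current_tool_pos()-C)@AX*1e3)
    if f[2]>8 or abs(m[2])>2: print("CAUGHT?");break
else:
    robot.line_to(C+.09*AX,y,velocity=.1)
print(robot.current_finger_gap(),robot.current_time_s())
o=[]
for c,(r,q) in {"scene":(100,270),"top":(180,270)}.items():
    im=vision.grab_frame(c);o.append(cv2.resize(im[r:r+100,q:q+100,::-1],None,fx=4,fy=4,interpolation=cv2.INTER_CUBIC))
cv2.imwrite("pics/lift.png",np.hstack(o))
E
```

```text
(array([ -2.7662,  -4.7747, -21.2699]), array([ 1.439 , -0.7948,  0.4522]))
-4 [ -1.9697  -5.5697 -23.6829] [ 1.3137 -1.0297  0.5943] h -1.802669155666067
-2 [ -1.6444  -2.8237 -16.8826] [ 1.0851 -0.7892  0.5196] h -0.48453734250002545
0 [ -2.8729  -1.9548 -14.4225] [ 0.9136 -0.858   0.5687] h 1.1201554149115187
2 [ -2.7288  -0.1863 -11.1492] [ 0.6458 -0.8813  0.5779] h 2.822715468404584
4 [-2.0012  0.067  -7.8459] [ 0.4441 -0.8208  0.5778] h 4.508146739614396
6 [-2.2266  0.7572 -4.26  ] [ 0.0842 -0.9367  0.604 ] h 6.178509102125317
8 [-2.9285  1.2102 -2.2288] [ 0.0545 -0.996   0.5968] h 8.028270754451844
10 [-2.5121  1.9972  0.5025] [ 0.0563 -0.87    0.4715] h 9.838139481572139
13 [-0.728  -0.0988 -1.8572] [ 0.3445 -0.5431  0.0135] h 13.10045843190398
17 [-0.9102 -1.2635  0.4221] [ 0.3758 -0.4537 -0.0272] h 17.137502670447002
22 [-0.4328 -0.691   0.6703] [ 0.368  -0.4697 -0.0089] h 22.25873056902605
30 [-0.1577 -0.1383 -0.1937] [ 0.4256 -0.4965  0.0338] h 30.28294141857147
0.7009643584965549 32.1083
```

View pics/lift.png

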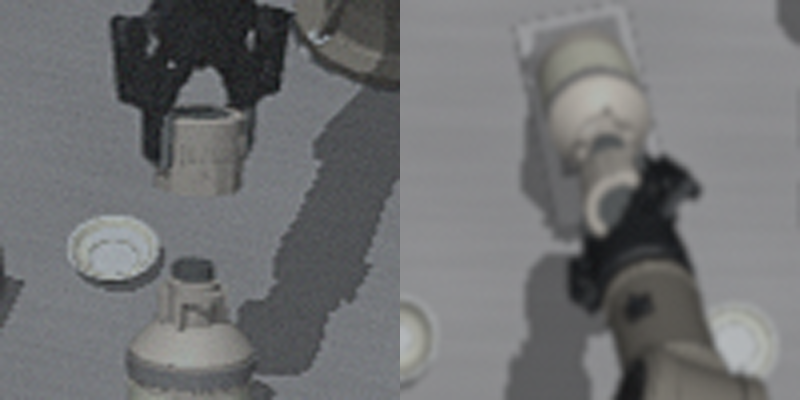

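The left crop shows the cap off and held at about (207,150), with the bare tub neck at (195,290). Now to carry it to the tray.

```bash
python3 - <<'E'
from h import *
T=np.array([.55,.331,0])
robot.line_to(C+.10*AX+[-.03,.04,.07],velocity=.15)
q=np.array(robot.current_joint_positions());best=None
for y in range(-180,180,15):
    j=robot.inverse_kinematics(T+[0,0,.15],[180,0,y])
    if j is not None:
        d=np.abs(np.array(j)-q).max()
        if best is None or d<best[0]: best=(d,y,j)
print(q,best)
robot.move_to(T+[0,0,.15],[180,0,best[1]])
robot.line_to(T+[0,0,.06],velocity=.1);robot.pause(.2)
print(robot.current_tool_pos(),robot.current_contact_force(),robot.current_finger_gap(),robot.current_time_s())
o=[]
for c,(r,q) in {"scene":(170,380),"top":(170,180)}.items():
    im=vision.grab_frame(c);o.append(cv2.resize(im[r:r+100,q:q+100,::-1],None,fx=4,fy=4,interpolation=cv2.INTER_CUBIC))
cv2.imwrite("pics/tray.png",np.hstack(o))
E
```

```text
[  1.657  -11.4379   2.6813 109.9071 -10.2377  53.2819 -27.7487] (np.float64(44.00458082712991), 135, array([-27.2753,  32.5667,  -8.2988,  78.8718,   4.7769,  68.9015,
         8.9936]))
[0.5505 0.3313 0.0608] [-0.2971  0.2402 -0.5455] 0.7016236504453377 35.7167
```

View pics/tray.png

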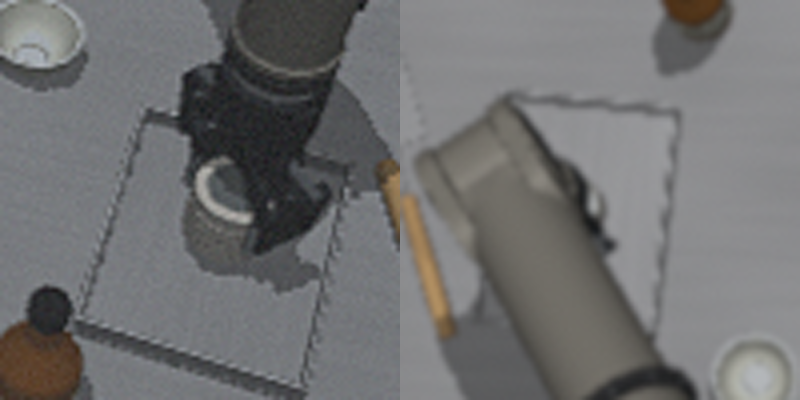

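The cap is inside the tray outline at about (225,215) in the left crop, clear of the walls. I'll lower it until contact.

```bash
python3 - <<'E'
from h import *
T=np.array([.55,.331,0])
print(robot.line_to(T+[0,0,.022],velocity=.02,f_stop=3))
p=np.array(robot.current_tool_pos());print(p,robot.current_contact_force(),robot.current_torque(),robot.current_time_s())
if .027<p[2]<.042:
    fingers.gripper_to(0.0,force=20);robot.pause(.2);print(robot.current_contact_force())
    fingers.gripper_to(1.0);robot.pause(.2)
    robot.line_to([p[0],p[1],.15],velocity=.08)
    robot.line_to([.40,.33,.30],velocity=.2)
    robot.move_j([-67.592,17.813,.802,86.603,-.252,75.585,-1.558])
print(robot.current_time_s())
o=[]
a=vision.grab_frame("scene")[:,:,::-1];b=vision.grab_frame("top")[:,:,::-1]
cv2.imwrite("pics/scene9.png",a)
o=np.zeros((600,640,3),np.uint8);o[:300]=cv2.resize(np.hstack([a[180:280,380:490],b[170:270,180:283]]),(640,300),interpolation=cv2.INTER_CUBIC);o[300:]=a[100:400]
cv2.imwrite("pics/end.png",o)
for c in("scene","top"):print(recognise("cap_c",c)[:2],recognise("tray",c)[:1])
E
```

```text
True
[0.55   0.3309 0.0329] [-1.0979  0.6389  3.7235] [ 0.0114  0.094  -0.0115] 37.0833
[-0.7036  0.0725  5.048 ]
41.8833
[{'rect': [436.4, 228.4, 24.1, 28.5], 'p': 0.84}] [{'rect': [433.9, 233.6, 69.1, 77.2], 'p': 0.9}]
[{'rect': [223.3, 222.6, 21.2, 16.9], 'p': 0.73}] [{'rect': [225.0, 222.7, 48.8, 62.6], 'p': 0.83}]
```

View pics/end.png

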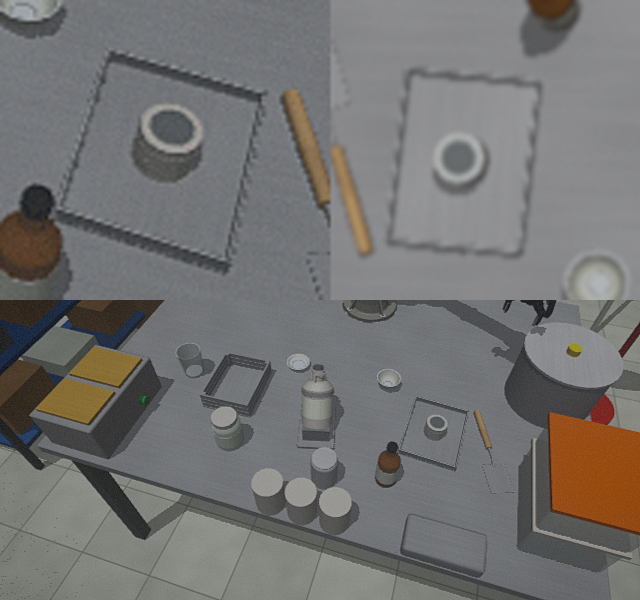

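The cap stands upright in the middle of the tray: (168,140) in the upper left crop, (458,158) in the upper right. The other things are where they were.

```bash
python3 -c "
from station import workorder,robot
print(workorder.close_job(),robot.current_time_s())"
```

```text
the job is handed in; nothing more can be done
the job is handed in; nothing more can be done
```

The cap is off and standing flat and right way up near the centre of the steel tray. The job was handed in at about 42 s, against the 64 s limit.

- **Press:** I pushed the cap to its hard bottom, which peaked at about 27 N, then kept it there at about 18–22 N while turning.
- **Turn:** The cap met its stop after about 86° anticlockwise, where the torque rose from about 0.2 to 1.2 N m. I backed off slightly before easing it up.
- **Lift and set down:** The cap came off with no sign of catching. It touched the tray floor with the tool at 33 mm, close to the roughly 33.5 mm I expected. I released it and moved the arm clear.

**Last checks:** Both cameras show the cap upright in the tray and the neighbouring things apparently unmoved; I judged that by eye and did not measure it.

**Disagreements:** The two cameras put the tray centre about 13 mm apart, so I used the average. I also made one correction of about 1.8 mm in the wrong direction while centring the light grip. I fixed that before gripping hard and pressing.

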